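# Lower the ratchet carving rest and lock it

### The job

Lower the raised rest of the ratchet work rest: press the tail of the pawl down all the way so that the nose is free of the teeth, then push the wood-padded arm down past its teeth until it lies fully level on its stop, and press the front end of the pawl fully back down so that its nose locks the arm. Only press and push with the fingertips: do not raise the arm or pick anything up, and leave the other things on the bench where they stand.

Things in the scene. Friction and masses are not known exactly. Their poses are not given: they have to be found in the camera images.
- bracket: ratchet work rest screwed to the bench: dark steel base plate 330 x 100 x 12 mm (x -145 to +185) with grey cheeks 26 mm either side of the middle, 118 mm high at the pawl, 74 at the hinge. Origin on the bench below the hinge; x points along the base to the wood-padded end of the arm, z up. Hinge pin at x 0, z 60 mm; pawl pin at x -75, z 108 mm, both along y.
- rest_hinge (a point): the middle of the rest arm's hinge pin, 60 mm above the bench (fixed on the bracket, same axes)
- rest (a joint): angle of the rest arm (rad): 0 = level on its stop; grows as the outer end goes up. Starts at 0.62 to 0.80. Stiff hinge: the arm stays where it is left; lowering takes about 3 to 9 N at point rest_push. While the pawl is in, the teeth on its hub stop it going below about 0.57.
- rest_push (a point): a point to push: top of the wooden pad on the rest arm, on its centre line, 130 mm out from the hinge and 20 mm above the arm's line through the hinge (moves with the arm; x out along the arm, z out of the pad). Pad 100 mm long (90 to 190 mm out from the hinge), 80 mm wide; with the arm level its top is 80 mm above the bench.
- pawl (a joint): angle (rad) of the pawl, a 125 mm steel rocker over the hub: 0 = engaged (start: nose in the teeth, tail up), 0.30 = free (tail down, nose lifted). Stiff pin, no spring: it stays where it is left; about 4 N on an end plate moves it, up to a hard stop at each end. It can return to 0 only with its nose at a gap, as with the arm level (below about 0.06 rad).
- pawl_tail (a point): middle of the top of the pawl's tail plate, 30 mm long, 34 mm wide, at the end away from the rest arm, 50 mm behind the pivot pin. Pressing it down frees the pawl. About 145 mm above the bench when engaged, 15 mm lower when free.
- pawl_front (a point): middle of the top of the pawl's front plate, 30 mm long, 34 mm wide, over the hub, 60 mm ahead of the pivot pin. Pressing it down engages the pawl. About 129 mm above the bench when engaged, 18 mm higher when free.
- figure_a: carved wooden gnome figure, 130 mm tall, about 50 mm across, standing near the ratchet rest; origin at the centre of its underside; a bystander
- figure_b: larger carved wooden gnome figure, 160 mm tall, about 60 mm across, standing at the side; origin at the centre of its underside; a bystander
- paint_jar: small closed paint jar, 48 mm across, 70 mm tall, standing near the ratchet rest; origin at the centre of its underside; a bystander
- gouge: wood-handled straight tool, some 200 mm long and under 35 mm thick, lying near the ratchet rest; origin under it; a bystander
- blank: plain wooden blank, 120 x 42 x 42 mm, lying near the ratchet rest; origin at the centre of its underside; a bystander
- mallet: turned wooden mallet standing on its head, 94 mm across, 215 mm tall; origin at the centre of its underside; a bystander
- brush_pot: white pot with brushes, 72 mm across, brushes to 171 mm high; origin at the centre of its underside; a bystander
- sanding_block: cork sanding block, 100 x 55 x 34 mm, lying at the side; origin at the centre of its underside; a bystander

How it is judged:
By the outcome, as a careful person would: the job done as asked, in the order asked, and still so for the second after the job is handed in, with the robot touching nothing.
It also fails if it takes over 48 s, if anything falls off the work surface, if the arm or the gripper's body presses on something with over 40 N, if the wrist force passes 120 N, or if a joint passes its speed limit or range.

### The arm

A 6-joint arm with a two-finger parallel gripper is mounted at the origin on the work surface. World frame = base frame: x ahead of the robot, y to its left, z up, the work surface at z = 0. Lengths are in mm, angles in rad, forces in N, time in s.
With the tool pointing down it reaches from about 350 to 950 mm from the base axis. Payload 17.4 kg.
Tool frame: the origin (TCP) lies between the finger pads; the fingertips stand 19 mm ahead of it and the grasp point (between the pads) is the TCP; z points along the fingers, y is the direction in which the jaws open and shut (so a half turn about z gives the same grasp; the last joint's range is limited). The gripper opens to 93 mm and grips with 3 to 60 N. Pads are 15 mm wide; open, the fingers measure 128 mm over their backs; the gripper's body (75 mm by 188 mm) begins 65 mm behind the grasp point.
Start: joints at [1.269, 0.116, 1.442, -0, 1.584, -0.038], TCP at [176.015, 651.653, 237.646] pointing down, gripper open.
Joint ranges: [-2.83, 2.83], [-0.83, 2.19], [0.07, 2.5], [-1.14, 4.28], [0.01, 3], [-2.97, 2.97]. Speed limits (rad/s): [1.89, 1.89, 2.22, 3.14, 3.14, 3.14].

### API

Orientations are given as a unit quaternion [x, y, z, w].
In Python, from station import ctrl gives the robot as it stands.
- The arm moves only by the tool arm_command, never from a script. Its argument "deltas" is a list of rows, each an object with "dp": the shift along the tool's x, y, z in mm, a list of three; "delta_rot": the turn, a rotation vector about the tool's x, y, z in rad, a list of three; "jaw": the closure, from -1 (fully open) to 1 (shut), so that 0 is half open. A call has 1 to 5 rows; each row shifts and turns the commanded pose from where the row before left it, along the tool's axes as they then stand; what a row does not reach is not made up. A row lasts 1/10 s, in which the tool goes at most 50 mm and 8.59 degrees, less where a joint would pass 70% of its speed; a pose out of reach is approached as far as the arm can. A call is refused whole if a number of a shift passes 50 or a number of a turn 0.15, either way. A call with a gripper value outside its range is refused whole. The fingers move at their own pace and stop on an object; "squeeze" is the grip in N (left out, the last holds). Time passes only in rows, so rows that do not move let the fingers close. It gives the time, the measured TCP pose, the force and the opening at its end, in the units of the state.
- ctrl.get_state(): the state, without advancing time (a new reading comes with each control period).
- ctrl.capture(name): name is "side" or "top" or "wrist"; returns a dict with "img" (480x640x3 uint8, red, green, blue), "mtx" (3x3 intrinsics, pixels), "dist_coeffs" ([k1, k2, p1, p2, k3] as OpenCV has them; the pictures are not rectified), "world_from_camera" (4x4, takes a point from camera to world coordinates). Camera axes: x right, y up, looking along -z (the intrinsics and any distortion apply to the point x, -y, -z); pixel columns grow to the right and rows downward; lengths in mm; the calibration is good to about 2 mm. A picture is of the moment at which its call begins. There is no depth.
- ctrl.job_done(): hands the job in, once; it reports no verdict.
Trained networks look in a picture, given as the dict that the camera call returned (one of the last four; its "shot" number tells which), for a name from the list of things; names that differ only in an ending like _2 or _b are one class to them, and where a whole thing is asked for, a point or a joint stands for the part that bears it (a point fixed in the world has none). Each returns a list of dicts, best first, with "confidence" (0 to 1); they miss things now and then, are a little off and sometimes report something else, mostly with a low value. They report only what shows in the picture. A call takes as long as a camera call.
- ctrl.spot_in(target, picture): "centre" ([x, y, z] in mm, in world coordinates, good to about 4 mm: the middle of the surface that is visible of it).
The state is a dict: "clock": time; "qpos": joint angles; "joint_velocities": joint speeds; "joint_torque": joint torques, N m; "position": TCP position; "eef_rot": TCP orientation; "ft_force": force on the tool from outside, world axes, zero at the start; "torque": the same for the moment, N m; "width": finger opening in mm.
Only numpy, scipy, OpenCV 4.12 (cv2) and the standard library are available. Lean on these libraries where they do the work, as an engineer would, in place of code of your own. Each camera call takes 0.05 s, during which the arm holds its last target. There are 200 camera calls.

## Working session

There is one attempt and no reset: what is moved stays moved. The work goes in short steps, Python scripts to look and compute and a tool call to move; the robot and the scene stay as the last step left them, time stands still between calls to the robot, and variables do not carry over. Pictures are saved under pics/ and viewed, about 8 in all and at most 12, crops included, and the job is handed in when it is done.

Besides the shell and the picture viewer there is one more tool, called after "Emit:" by a JSON object that holds its "fn" and its "kwargs", one argument or row to a line. arm_command: Moves the arm, as the interface text tells. Its arguments: {"type":"object","properties":{"deltas":{"type":"array","items":{"type":"object","properties":{"dp":{"type":"array","items":{"type":"number"}},"delta_rot":{"type":"array","items":{"type":"number"}},"jaw":{"type":"number"}}}},"squeeze":{"type":"number"}},"required":["deltas"]}

```bash
ls; mkdir -p pics
python3 - <<'E'
from station import ctrl
import cv2,numpy as np
s=ctrl.get_state();print({k:np.round(v,3).tolist() for k,v in s.items()})
ims=[]
for n in ["side","top"]:
    p=ctrl.capture(n);cv2.imwrite(f"pics/{n}1.png",p["img"][:,:,::-1])
    print(n,np.round(p["world_from_camera"],3).tolist(),np.round(p["mtx"],1).tolist())
    for t in ["bracket","rest_hinge","rest","rest_push","pawl","pawl_tail","pawl_front","figure_a","figure_b","paint_jar","gouge","blank","mallet","brush_pot","sanding_block"]:
        print(t,[(np.round(d["centre"]).tolist(),round(d["confidence"],2)) for d in ctrl.spot_in(t,p)[:2]])
print(ctrl.get_state()["clock"])
E
```

```text
pics
{'clock': 0.0, 'qpos': [1.269, 0.117, 1.442, -0.0, 1.584, -0.038], 'joint_velocities': [0.0, -0.0, 0.002, -0.002, -0.001, 0.001], 'joint_torque': [0.003, -72.13, -62.258, 0.078, 0.024, -0.0], 'position': [175.935, 651.472, 236.87], 'eef_rot': [0.131, 0.991, -0.001, -0.0], 'ft_force': [-0.852, 0.264, -0.239], 'torque': [-0.014, 0.004, -0.014], 'width': 92.746}
side [[0.882, 0.345, -0.321, 156.711], [-0.471, 0.618, -0.629, -768.66], [-0.018, 0.706, 0.708, 992.187], [0.0, 0.0, 0.0, 1.0]] [[508.5, 0.0, 321.8], [0.0, 508.5, 241.7], [0.0, 0.0, 1.0]]
bracket [([487.0, -115.0, 26.0], 0.58), ([590.0, -121.0, 134.0], 0.58)]
rest_hinge [([485.0, -116.0, 28.0], 0.67)]
rest [([455.0, -107.0, 152.0], 0.77)]
rest_push [([454.0, -105.0, 148.0], 0.82)]
pawl [([586.0, -121.0, 130.0], 0.76)]
pawl_tail [([586.0, -121.0, 133.0], 0.7)]
pawl_front [([588.0, -122.0, 127.0], 0.81)]
figure_a [([602.0, 22.0, 70.0], 0.92), ([620.0, -460.0, 87.0], 0.89)]
figure_b [([602.0, 22.0, 70.0], 0.92), ([620.0, -460.0, 87.0], 0.89)]
paint_jar [([377.0, -226.0, 58.0], 0.77)]
gouge [([423.0, 79.0, 19.0], 0.54)]
blank [
[... 398 characters left out ...]
.4, 243.3], [0.0, 0.0, 1.0]]
bracket [([495.0, -93.0, 66.0], 0.9), ([598.0, 460.0, 72.0], 0.16)]
rest_hinge [([497.0, -92.0, 67.0], 0.75)]
rest []
rest_push [([437.0, -86.0, 171.0], 0.69)]
pawl [([579.0, -224.0, 47.0], 0.62), ([588.0, -118.0, 130.0], 0.6)]
pawl_tail [([590.0, -119.0, 136.0], 0.71), ([436.0, -86.0, 167.0], 0.15)]
pawl_front [([582.0, -120.0, 132.0], 0.9)]
figure_a [([601.0, 31.0, 107.0], 0.68)]
figure_b [([601.0, 31.0, 107.0], 0.68)]
paint_jar [([388.0, -204.0, 72.0], 0.74)]
gouge [([480.0, 46.0, 22.0], 0.63)]
blank [([579.0, -224.0, 46.0], 0.89)]
mallet [([430.0, 407.0, 112.0], 0.77)]
brush_pot [([469.0, -402.0, 36.0], 0.19)]
sanding_block [([467.0, -402.0, 37.0], 0.57)]
1.6
```

Run:
```python
import cv2
a=cv2.imread("pics/side1.png");b=cv2.imread("pics/top1.png")
cv2.imwrite("pics/s1c.png",cv2.resize(a[100:400,200:600],(800,600),interpolation=3))
cv2.imwrite("pics/t1c.png",cv2.resize(b[100:340,260:580],(800,600),interpolation=3))
```

```text
(no output)
```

View pics/s1c.png

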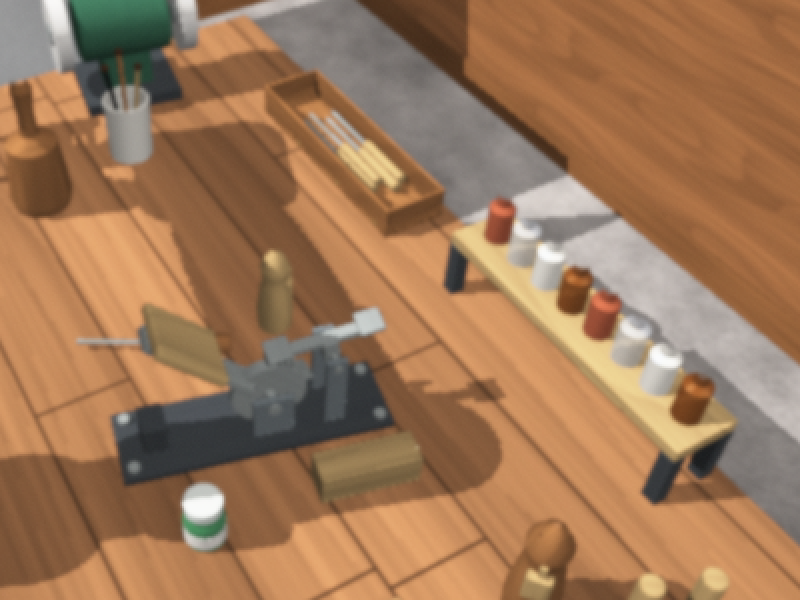

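View pics/t1c.png

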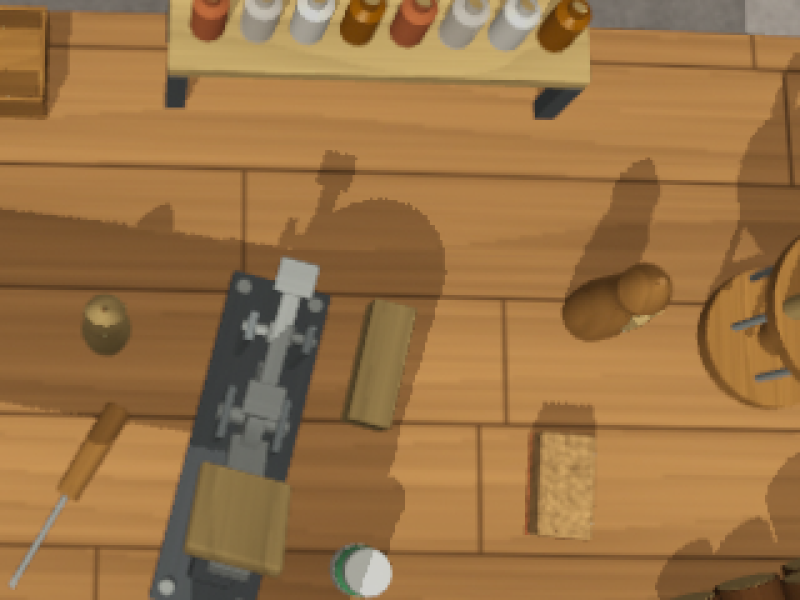

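The side crop shows the pawl's tail plate at (370,322), its front plate at about (290,347), the raised pad at (185,345), and base plate corners at (112,415), (125,483) and (392,425). The top crop shows the tail plate at (298,277), the front plate at (265,399), the pad centre at (238,517), and base corners at (235,272) and (330,297).

```bash
cat > h.py <<'E'
import numpy as np,cv2
from station import ctrl
from scipy.spatial.transform import Rotation as R
def ray(p,uv,z):
    n=cv2.undistortPoints(np.array([[uv]],float),p["mtx"],np.array(p["dist_coeffs"],float))[0,0]
    T=np.array(p["world_from_camera"]);d=T[:3,:3]@[n[0],-n[1],-1];o=T[:3,3]
    return o+d*(z-o[2])/d[2]
def pix(p,X):
    T=np.linalg.inv(np.array(p["world_from_camera"]));c=np.atleast_2d(X)@T[:3,:3].T+T[:3,3]
    c=c*[1,-1,-1];return cv2.projectPoints(c,np.zeros(3),np.zeros(3),p["mtx"],np.array(p["dist_coeffs"],float))[0][:,0]
def W(f,x,y,z):
    c,s=np.cos(f[2]),np.sin(f[2]);return np.array([f[0]+c*x-s*y,f[1]+s*x+c*y,z])
E
python3 - <<'E'
from h import *
from scipy.optimize import least_squares
S=ctrl.capture("side");T=ctrl.capture("top")
s=lambda u,v:(200+u/2,100+v/2)
t=lambda u,v:(260+u/2.5,100+v/2.5)
obs=[(T,(-125,0,145),t(298,277)),(T,(-15,0,129),t(265,399)),(T,(-145,-50,12),t(235,272)),(T,(-145,50,12),t(330,297)),
(S,(-125,0,145),s(370,322)),(S,(-145,50,12),s(392,425)),(S,(185,50,12),s(125,483)),(S,(185,-50,12),s(112,415)),(S,(-15,0,129),s(290,347))]
for p,l,u in obs: print(l,np.round(ray(p,u,l[2])))
f=least_squares(lambda f:np.concatenate([pix(p,W(f,*l))[0]-u for p,l,u in obs]),[490,-100,np.pi+.25],x_scale=[10,10,.1],loss='soft_l1')
print(f.x,np.round(f.fun.reshape(-1,2),1).tolist())
f=f.x;np.save("f.npy",f)
for n,l in dict(tail=(-125,0,145),front=(-15,0,129)).items(): print(n,W(f,*l))
for a in np.arange(.55,.85,.05):
    l=(130*np.cos(a)-20*np.sin(a),0,60+130*np.sin(a)+20*np.cos(a))
    # corners of pad
    print(round(a,2),np.round(W(f,*l)),[np.round((pix(T,W(f,r*np.cos(a)-20*np.sin(a),y,60+r*np.sin(a)+20*np.cos(a)))[0]-[260,100])*2.5).tolist() for r in(90,190) for y in(-40,40)])
E
```

```text
(-125, 0, 145) [ 638. -136.  145.]
(-15, 0, 129) [ 534. -110.  129.]
(-145, -50, 12) [671. -93.  12.]
(-145, 50, 12) [ 648. -187.   12.]
(-125, 0, 145) [ 637. -140.  145.]
(-145, 50, 12) [ 644. -194.   12.]
(185, 50, 12) [ 332. -116.   12.]
(185, -50, 12) [357. -18.  12.]
(-15, 0, 129) [ 547. -116.  129.]
[ 519.23937941 -107.56373042    2.90617   ] [[0.6, -1.0], [0.7, -0.1], [-0.3, -0.3], [1.1, -0.0], [0.6, -1.5], [0.7, -2.0], [-2.1, -0.2], [-2.6, 0.1], [-6.1, 0.5]]
tail [ 640.79135973 -136.72048055  145.        ]
front [ 533.82561704 -111.06254044  129.        ]
0.55 [422. -84. 145.] [[198.0, 478.0], [288.0, 502.0], [176.0, 579.0], [272.0, 604.0]]
0.6 [426. -85. 150.] [[199.0, 474.0], [290.0, 498.0], [178.0, 572.0], [275.0, 598.0]]
0.65 [430. -86. 155.] [[201.0, 470.0], [291.0, 494.0], [181.0, 565.0], [278.0, 591.0]]
0.7 [435. -87. 159.] [[202.0, 466.0], [293.0, 490.0], [183.0, 557.0], [282.0, 583.0]]
0.75 [440. -89. 163.] [[203.0, 462.0], [294.0, 486.0], [186.0, 548.0], [285.0, 574.0]]
0.8 [445. -90. 167.] [[205.0, 457.0], [296.0, 481.0], [189.0, 539.0], [288.0, 565.0]]
```

```bash
cat >> h.py <<'E'
def go(l,ztip):
    s=ctrl.get_state();f=np.load("f.npy");r=R.from_quat(s["eef_rot"])
    d=W(f,l[0],l[1],ztip+19)-s["position"]
    print("t",s["clock"],"tool d",np.round(r.inv().apply(d),1),"axes",np.round(r.as_matrix(),3).tolist(),"tip",np.round(np.array(s["position"])-[0,0,19],1),"F",np.round(s["ft_force"],1),s["width"])
E
python3 - <<'E'
from h import *
f=np.array([518.5,-108.3,2.906]);np.save("f.npy",f)
go((-127,0),165)
E
```

```text
t 1.7 tool d [-655.7 -640.8   53.6] axes [[-0.965, 0.261, -0.0], [0.261, 0.965, -0.0], [0.0, -0.0, -1.0]] tip [176.  651.7 218.6] F [ 0.3  0.2 -0. ] 93.08806099696132
```

Emit:
{"fn": "arm_command", "kwargs": {
  "deltas": [
    {"dp": [0, 0, -40], "jaw": 1},
    {"dp": [0, 0, -40], "jaw": 1},
    {"dp": [0, 0, 0], "jaw": 1}
  ]
}}

```text
schema error: expected keys dp, delta_rot, jaw
```

Emit:
{"fn": "arm_command", "kwargs": {
  "deltas": [
    {"dp": [0, 0, -40], "delta_rot": [0, 0, 0], "jaw": 1},
    {"dp": [0, 0, -40], "delta_rot": [0, 0, 0], "jaw": 1},
    {"dp": [-25, -25, 0], "delta_rot": [0, 0, 0], "jaw": 1},
    {"dp": [-34, -34, 0], "delta_rot": [0, 0, 0], "jaw": 1},
    {"dp": [-34, -34, 0], "delta_rot": [0, 0, 0], "jaw": 1}
  ]
}}

```text
clock: 2.2
position: [241.8, 536.4, 317.5]
eef_rot: [0.131, 0.991, -0.0, 0.0]
ft_force: [1.2, 0.4, 0.8]
width: 57.7
```

Emit:
{"fn": "arm_command", "kwargs": {
  "deltas": [
    {"dp": [-34, -34, 0], "delta_rot": [0, 0, 0], "jaw": 1},
    {"dp": [-34, -34, 0], "delta_rot": [0, 0, 0], "jaw": 1},
    {"dp": [-34, -34, 0], "delta_rot": [0, 0, 0], "jaw": 1},
    {"dp": [-34, -34, 0], "delta_rot": [0, 0, 0], "jaw": 1},
    {"dp": [-34, -34, 0], "delta_rot": [0, 0, 0], "jaw": 1}
  ]
}}

```text
clock: 2.7
position: [361.8, 327.4, 317.9]
eef_rot: [0.131, 0.991, 0.0, 0.0]
ft_force: [0.5, 0.1, 0.5]
width: 17.6
```

Emit:
{"fn": "arm_command", "kwargs": {
  "deltas": [
    {"dp": [-34, -34, 0], "delta_rot": [0, 0, 0], "jaw": 1},
    {"dp": [-34, -34, 0], "delta_rot": [0, 0, 0], "jaw": 1},
    {"dp": [-34, -34, 0], "delta_rot": [0, 0, 0], "jaw": 1},
    {"dp": [-34, -34, 0], "delta_rot": [0, 0, 0], "jaw": 1},
    {"dp": [-34, -34, 0], "delta_rot": [0, 0, 0], "jaw": 1}
  ]
}}

```text
clock: 3.2
position: [481.6, 118.7, 318.0]
eef_rot: [0.132, 0.991, 0.0, 0.0]
ft_force: [0.3, 0.1, 0.1]
width: 0.3
```

Emit:
{"fn": "arm_command", "kwargs": {
  "deltas": [
    {"dp": [-34, -34, 0], "delta_rot": [0, 0, 0], "jaw": 1},
    {"dp": [-34, -34, 0], "delta_rot": [0, 0, 0], "jaw": 1},
    {"dp": [-34, -34, 0], "delta_rot": [0, 0, 0], "jaw": 1},
    {"dp": [-34, -34, 0], "delta_rot": [0, 0, 0], "jaw": 1},
    {"dp": [0, 0, 0], "delta_rot": [0, 0, 0], "jaw": 1}
  ]
}}

```text
clock: 3.7
position: [578.4, -50.2, 316.5]
eef_rot: [0.133, 0.991, -0.0, -0.001]
ft_force: [-0.1, -0.4, 0.0]
width: 0.7
```

```bash
python3 -c "
from h import *
go((-127,0),165)"
```

```text
t 3.7 tool d [-84.7 -67.7 132.5] axes [[-0.964, 0.265, -0.001], [0.265, 0.964, -0.001], [0.001, -0.001, -1.0]] tip [578.4 -50.2 297.5] F [-0.1 -0.4  0. ] 0.6613435500579242
```

Emit:
{"fn": "arm_command", "kwargs": {
  "deltas": [
    {"dp": [-36, -29, 0], "delta_rot": [0, 0, 0], "jaw": 1},
    {"dp": [-36, -29, 10], "delta_rot": [0, 0, 0], "jaw": 1},
    {"dp": [-13, -10, 43], "delta_rot": [0, 0, 0], "jaw": 1},
    {"dp": [0, 0, 45], "delta_rot": [0, 0, 0], "jaw": 1},
    {"dp": [0, 0, 25], "delta_rot": [0, 0, 0], "jaw": 1}
  ]
}}

```text
clock: 4.2
position: [640.4, -133.6, 190.4]
eef_rot: [0.132, 0.991, 0.0, -0.002]
ft_force: [-0.2, -0.7, -0.4]
width: 0.7
```

```bash
python3 -c "
from h import *
go((-127,0),150)
a=ctrl.capture('side')['img'][160:400,240:560,::-1]
cv2.imwrite('pics/s2.png',cv2.resize(a,(800,600),interpolation=3))"
```

```text
t 4.2 tool d [-2.8 -3.7 21.4] axes [[-0.965, 0.261, -0.004], [0.261, 0.965, 0.001], [0.004, 0.0, -1.0]] tip [ 640.4 -133.6  171.4] F [-0.2 -0.7 -0.4] 0.6607598464260107
```

View pics/s2.png

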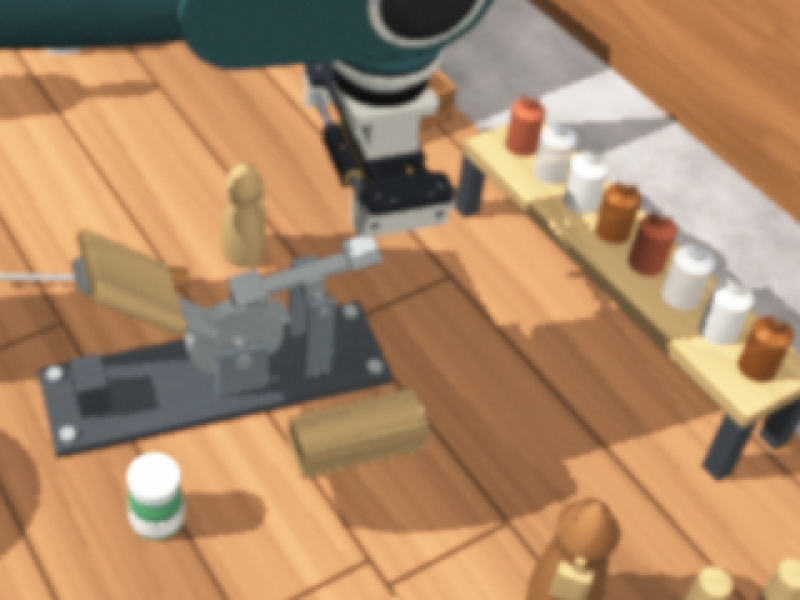

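The picture shows the gripper body directly over the tail plate, which is at (362,250). The fingers are hidden behind the body, and no bystander is close. I'll descend with small corrections.

Emit:
{"fn": "arm_command", "kwargs": {
  "deltas": [
    {"dp": [0, 0, 10], "delta_rot": [0, 0, 0], "jaw": 1},
    {"dp": [0, 0, 10], "delta_rot": [0, 0, 0], "jaw": 1},
    {"dp": [0, 0, 3], "delta_rot": [0, 0, 0], "jaw": 1},
    {"dp": [0, 0, 0], "delta_rot": [0, 0, 0], "jaw": 1}
  ]
}}

```text
clock: 4.65
position: [641.5, -133.7, 172.3]
eef_rot: [0.131, 0.991, -0.0, 0.0]
ft_force: [-0.6, -0.1, 0.1]
width: 0.5
```

```bash
python3 -c "
from h import *
go((-127,0),130)"
```

```text
t 4.65 tool d [-1.6 -4.  23.3] axes [[-0.965, 0.261, 0.001], [0.261, 0.965, -0.0], [-0.001, 0.0, -1.0]] tip [ 641.5 -133.7  153.3] F [-0.6 -0.1  0.1] 0.46418214293410837
```

Emit:
{"fn": "arm_command", "kwargs": {
  "deltas": [
    {"dp": [-1, -4, 4], "delta_rot": [0, 0, 0], "jaw": 1},
    {"dp": [0, 0, 4], "delta_rot": [0, 0, 0], "jaw": 1},
    {"dp": [0, 0, 4], "delta_rot": [0, 0, 0], "jaw": 1},
    {"dp": [0, 0, 0], "delta_rot": [0, 0, 0], "jaw": 1}
  ]
}}

```text
clock: 5.05
position: [641.6, -138.2, 160.0]
eef_rot: [0.132, 0.991, -0.0, 0.001]
ft_force: [1.5, 0.3, 1.7]
width: 0.4
```

Emit:
{"fn": "arm_command", "kwargs": {
  "deltas": [
    {"dp": [0, 0, 3], "delta_rot": [0, 0, 0], "jaw": 1},
    {"dp": [0, 0, 3], "delta_rot": [0, 0, 0], "jaw": 1},
    {"dp": [0, 0, 0], "delta_rot": [0, 0, 0], "jaw": 1}
  ]
}}

```text
clock: 5.35
position: [642.1, -138.2, 154.7]
eef_rot: [0.132, 0.991, -0.0, 0.001]
ft_force: [4.1, -1.5, 6.3]
width: 0.5
```

Emit:
{"fn": "arm_command", "kwargs": {
  "deltas": [
    {"dp": [0, 0, 2], "delta_rot": [0, 0, 0], "jaw": 1},
    {"dp": [0, 0, 2], "delta_rot": [0, 0, 0], "jaw": 1},
    {"dp": [0, 0, 0], "delta_rot": [0, 0, 0], "jaw": 1}
  ]
}}

```text
clock: 5.65
position: [642.7, -138.3, 151.4]
eef_rot: [0.132, 0.991, -0.0, 0.002]
ft_force: [9.3, -1.1, 8.7]
width: 0.2
```

Emit:
{"fn": "arm_command", "kwargs": {
  "deltas": [
    {"dp": [0, 0, 2], "delta_rot": [0, 0, 0], "jaw": 1},
    {"dp": [0, 0, 1], "delta_rot": [0, 0, 0], "jaw": 1},
    {"dp": [0, 0, 0], "delta_rot": [0, 0, 0], "jaw": 1}
  ]
}}

```text
clock: 5.95
position: [643.1, -138.4, 150.5]
eef_rot: [0.132, 0.991, -0.0, 0.004]
ft_force: [6.1, -1.6, 22.9]
width: 0.6
```

Emit:
{"fn": "arm_command", "kwargs": {
  "deltas": [
    {"dp": [0, 0, 1], "delta_rot": [0, 0, 0], "jaw": 1},
    {"dp": [0, 0, 1], "delta_rot": [0, 0, 0], "jaw": 1},
    {"dp": [0, 0, 0], "delta_rot": [0, 0, 0], "jaw": 1}
  ]
}}

```text
clock: 6.25
position: [643.4, -138.5, 150.1]
eef_rot: [0.132, 0.991, -0.0, 0.004]
ft_force: [0.9, 0.2, 34.9]
width: 0.5
```

Emit:
{"fn": "arm_command", "kwargs": {
  "deltas": [
    {"dp": [0, 0, -5], "delta_rot": [0, 0, 0], "jaw": 1},
    {"dp": [0, 0, -25], "delta_rot": [0, 0, 0], "jaw": 1},
    {"dp": [0, 0, -50], "delta_rot": [0, 0, 0], "jaw": 1},
    {"dp": [0, 0, -50], "delta_rot": [0, 0, 0], "jaw": 1}
  ]
}}

```text
clock: 6.65
position: [640.5, -137.8, 275.3]
eef_rot: [0.132, 0.991, 0.0, -0.001]
ft_force: [0.2, 0.2, 0.9]
width: 0.5
```

```bash
python3 -c "
from h import *
go((112,0),205)"
```

```text
t 6.65 tool d [237.3  -6.5  51.8] axes [[-0.965, 0.261, -0.002], [0.261, 0.965, 0.001], [0.002, -0.0, -1.0]] tip [ 640.5 -137.8  256.3] F [0.2 0.2 0.9] 0.5194708992582967
```

Emit:
{"fn": "arm_command", "kwargs": {
  "deltas": [
    {"dp": [45, -1, 0], "delta_rot": [0, 0, 0], "jaw": 1},
    {"dp": [48, -2, 0], "delta_rot": [0, 0, 0], "jaw": 1},
    {"dp": [48, -2, 0], "delta_rot": [0, 0, 0], "jaw": 1},
    {"dp": [48, -1, 0], "delta_rot": [0, 0, 0], "jaw": 1},
    {"dp": [48, 0, 0], "delta_rot": [0, 0, 0], "jaw": 1}
  ]
}}

```text
clock: 7.15
position: [408.9, -81.5, 274.1]
eef_rot: [0.132, 0.991, 0.0, -0.0]
ft_force: [-0.3, -0.3, 1.1]
width: 0.5
```

```bash
python3 -c "
from h import *
go((112,0),195)
a=ctrl.capture('side')['img'][160:400,240:560,::-1]
cv2.imwrite('pics/s3.png',cv2.resize(a,(800,600),interpolation=3))"
```

```text
t 7.15 tool d [-0.9 -0.5 60.1] axes [[-0.965, 0.261, -0.001], [0.261, 0.965, 0.0], [0.001, 0.0, -1.0]] tip [408.9 -81.5 255.1] F [-0.3 -0.3  1.1] 0.5275634605233173
```

View pics/s3.png

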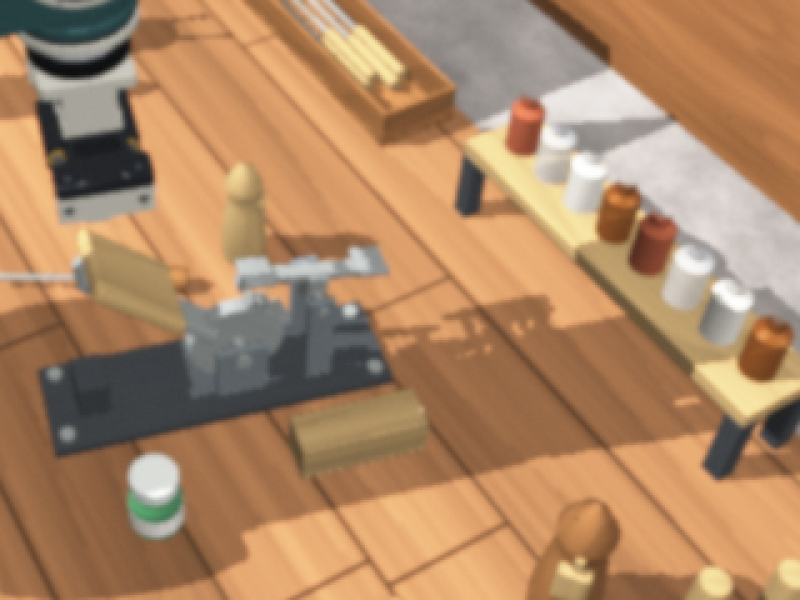

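The pawl now lies with its tail down at (365,260) and its front up at (262,272). The arm is still raised, with its pad at (130,285). Next I push the pad down.

Emit:
{"fn": "arm_command", "kwargs": {
  "deltas": [
    {"dp": [0, 0, 30], "delta_rot": [0, 0, 0], "jaw": 1},
    {"dp": [0, 0, 20], "delta_rot": [0, 0, 0], "jaw": 1},
    {"dp": [0, 0, 8], "delta_rot": [0, 0, 0], "jaw": 1},
    {"dp": [0, 0, 8], "delta_rot": [0, 0, 0], "jaw": 1},
    {"dp": [0, 0, 6], "delta_rot": [0, 0, 0], "jaw": 1}
  ]
}}

```text
clock: 7.7
position: [411.2, -82.1, 203.2]
eef_rot: [0.132, 0.991, -0.0, 0.0]
ft_force: [1.1, -0.3, 5.4]
width: 0.3
```

Emit:
{"fn": "arm_command", "kwargs": {
  "deltas": [
    {"dp": [0, 0, 6], "delta_rot": [0, 0, 0], "jaw": 1},
    {"dp": [0, 0, 6], "delta_rot": [0, 0, 0], "jaw": 1},
    {"dp": [0, 0, 6], "delta_rot": [0, 0, 0], "jaw": 1},
    {"dp": [0, 0, 6], "delta_rot": [0, 0, 0], "jaw": 1},
    {"dp": [0, 0, 6], "delta_rot": [0, 0, 0], "jaw": 1}
  ]
}}

```text
clock: 8.2
position: [411.3, -82.1, 173.5]
eef_rot: [0.132, 0.991, -0.0, 0.0]
ft_force: [-0.4, 0.2, 5.7]
width: 0.6
```

Smooth motion at about 5.5 N. I'll continue down (tip at 154, target 80).

Emit:
{"fn": "arm_command", "kwargs": {
  "deltas": [
    {"dp": [0, 0, 8], "delta_rot": [0, 0, 0], "jaw": 1},
    {"dp": [0, 0, 8], "delta_rot": [0, 0, 0], "jaw": 1},
    {"dp": [0, 0, 8], "delta_rot": [0, 0, 0], "jaw": 1},
    {"dp": [0, 0, 8], "delta_rot": [0, 0, 0], "jaw": 1},
    {"dp": [0, 0, 8], "delta_rot": [0, 0, 0], "jaw": 1}
  ]
}}

```text
clock: 8.7
position: [411.2, -82.1, 133.3]
eef_rot: [0.132, 0.991, -0.0, 0.0]
ft_force: [-1.5, 0.6, 5.8]
width: 0.5
```

Emit:
{"fn": "arm_command", "kwargs": {
  "deltas": [
    {"dp": [0, 0, 8], "delta_rot": [0, 0, 0], "jaw": 1},
    {"dp": [0, 0, 8], "delta_rot": [0, 0, 0], "jaw": 1},
    {"dp": [0, 0, 6], "delta_rot": [0, 0, 0], "jaw": 1},
    {"dp": [0, 0, 4], "delta_rot": [0, 0, 0], "jaw": 1},
    {"dp": [0, 0, 2], "delta_rot": [0, 0, 0], "jaw": 1}
  ]
}}

```text
clock: 9.2
position: [410.9, -82.0, 104.9]
eef_rot: [0.132, 0.991, 0.0, -0.0]
ft_force: [-3.5, -0.3, 5.9]
width: 0.5
```

Emit:
{"fn": "arm_command", "kwargs": {
  "deltas": [
    {"dp": [0, 0, 2], "delta_rot": [0, 0, 0], "jaw": 1},
    {"dp": [0, 0, 2], "delta_rot": [0, 0, 0], "jaw": 1},
    {"dp": [0, 0, 0], "delta_rot": [0, 0, 0], "jaw": 1}
  ]
}}

```text
clock: 9.5
position: [411.0, -82.0, 101.0]
eef_rot: [0.132, 0.991, 0.0, -0.0]
ft_force: [-1.2, 0.1, 1.2]
width: 0.5
```

Emit:
{"fn": "arm_command", "kwargs": {
  "deltas": [
    {"dp": [0, 0, 2], "delta_rot": [0, 0, 0], "jaw": 1},
    {"dp": [0, 0, 2], "delta_rot": [0, 0, 0], "jaw": 1},
    {"dp": [0, 0, 0], "delta_rot": [0, 0, 0], "jaw": 1}
  ]
}}

```text
clock: 9.8
position: [411.2, -82.1, 98.9]
eef_rot: [0.132, 0.991, -0.0, 0.0]
ft_force: [-14.2, 3.1, 27.9]
width: 0.4
```

Emit:
{"fn": "arm_command", "kwargs": {
  "deltas": [
    {"dp": [0, 0, 1], "delta_rot": [0, 0, 0], "jaw": 1},
    {"dp": [0, 0, 1], "delta_rot": [0, 0, 0], "jaw": 1},
    {"dp": [0, 0, 0], "delta_rot": [0, 0, 0], "jaw": 1}
  ]
}}

```text
clock: 10.1
position: [411.3, -82.1, 98.7]
eef_rot: [0.131, 0.991, -0.0, 0.0]
ft_force: [-26.6, 6.3, 50.5]
width: 0.1
```

The pad is on its stop, with the tip at 79.7 mm. I'll retreat and move over the pawl front.

Emit:
{"fn": "arm_command", "kwargs": {
  "deltas": [
    {"dp": [0, 0, -8], "delta_rot": [0, 0, 0], "jaw": 1},
    {"dp": [0, 0, -40], "delta_rot": [0, 0, 0], "jaw": 1},
    {"dp": [0, 0, -50], "delta_rot": [0, 0, 0], "jaw": 1},
    {"dp": [0, 0, -40], "delta_rot": [0, 0, 0], "jaw": 1},
    {"dp": [0, 0, 0], "delta_rot": [0, 0, 0], "jaw": 1}
  ]
}}

```text
clock: 10.6
position: [412.3, -82.3, 238.3]
eef_rot: [0.131, 0.991, -0.0, 0.004]
ft_force: [0.2, 0.4, -1.7]
width: 0.3
```

```bash
python3 -c "
from h import *
go((-14,0),155)
a=ctrl.capture('side')['img'][160:400,240:560,::-1]
cv2.imwrite('pics/s4.png',cv2.resize(a,(800,600),interpolation=3))"
```

```text
t 10.6 tool d [-122.8    3.    65.2] axes [[-0.965, 0.261, 0.007], [0.261, 0.965, -0.002], [-0.007, 0.0, -1.0]] tip [412.3 -82.3 219.3] F [ 0.2  0.4 -1.7] 0.3298760804132694
```

View pics/s4.png

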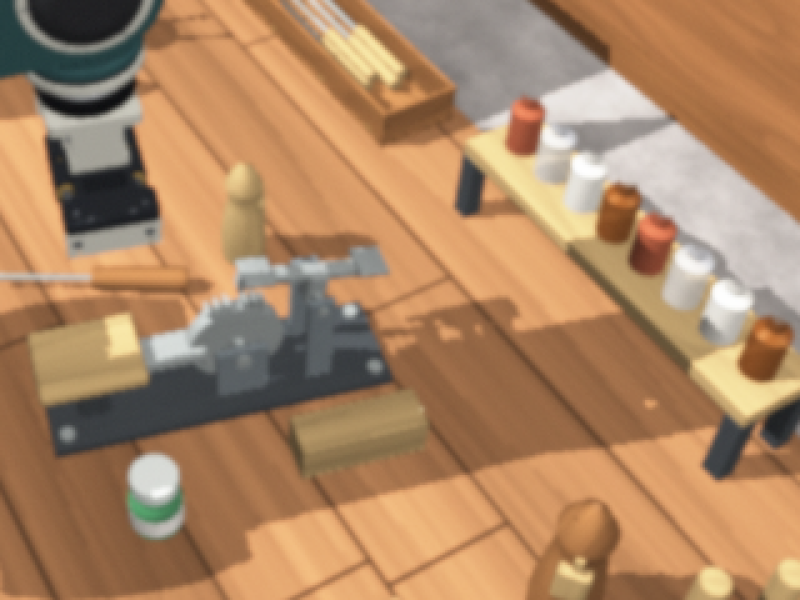

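The arm lies level (pad at (90,355)) and the pawl is still free, with its front plate at (258,272). Swung up, the front plate sits at about x -24, so I'll press at about -18.

Emit:
{"fn": "arm_command", "kwargs": {
  "deltas": [
    {"dp": [-30, 1, 0], "delta_rot": [0, 0, 0], "jaw": 1},
    {"dp": [-45, 1, 0], "delta_rot": [0, 0, 0], "jaw": 1},
    {"dp": [-45, 1, 0], "delta_rot": [0, 0, 0], "jaw": 1},
    {"dp": [-7, 0, 35], "delta_rot": [0, 0, 0], "jaw": 1},
    {"dp": [0, 0, 25], "delta_rot": [0, 0, 0], "jaw": 1}
  ]
}}

```text
clock: 11.15
position: [534.8, -112.3, 168.9]
eef_rot: [0.132, 0.991, 0.0, -0.002]
ft_force: [-0.2, -0.5, -0.4]
width: 0.8
```

Emit:
{"fn": "arm_command", "kwargs": {
  "deltas": [
    {"dp": [0, 0, 4], "delta_rot": [0, 0, 0], "jaw": 1},
    {"dp": [0, 0, 0], "delta_rot": [0, 0, 0], "jaw": 1}
  ]
}}

```text
clock: 11.35
position: [533.7, -112.1, 167.7]
eef_rot: [0.132, 0.991, 0.0, -0.001]
ft_force: [-0.0, -0.3, 1.5]
width: 0.4
```

```bash
python3 -c "
from h import *
go((-18,0),129)"
```

```text
t 11.35 tool d [-2.3  0.2 19.7] axes [[-0.965, 0.261, -0.002], [0.261, 0.965, 0.001], [0.002, -0.0, -1.0]] tip [ 533.7 -112.1  148.7] F [-0.  -0.3  1.5] 0.39737936437784355
```

Emit:
{"fn": "arm_command", "kwargs": {
  "deltas": [
    {"dp": [-2, 0, 3], "delta_rot": [0, 0, 0], "jaw": 1},
    {"dp": [0, 0, 3], "delta_rot": [0, 0, 0], "jaw": 1},
    {"dp": [0, 0, 3], "delta_rot": [0, 0, 0], "jaw": 1},
    {"dp": [0, 0, 3], "delta_rot": [0, 0, 0], "jaw": 1},
    {"dp": [0, 0, 0], "delta_rot": [0, 0, 0], "jaw": 1}
  ]
}}

```text
clock: 11.85
position: [536.0, -112.7, 156.6]
eef_rot: [0.131, 0.991, -0.0, -0.0]
ft_force: [-0.4, 0.8, 1.1]
width: 0.5
```

Emit:
{"fn": "arm_command", "kwargs": {
  "deltas": [
    {"dp": [0, 0, 3], "delta_rot": [0, 0, 0], "jaw": 1},
    {"dp": [0, 0, 3], "delta_rot": [0, 0, 0], "jaw": 1},
    {"dp": [0, 0, 2], "delta_rot": [0, 0, 0], "jaw": 1},
    {"dp": [0, 0, 0], "delta_rot": [0, 0, 0], "jaw": 1}
  ]
}}

```text
clock: 12.25
position: [536.0, -112.6, 149.1]
eef_rot: [0.132, 0.991, -0.0, -0.0]
ft_force: [-7.0, 1.7, 8.8]
width: 0.4
```

Emit:
{"fn": "arm_command", "kwargs": {
  "deltas": [
    {"dp": [0, 0, 1], "delta_rot": [0, 0, 0], "jaw": 1},
    {"dp": [0, 0, 1], "delta_rot": [0, 0, 0], "jaw": 1},
    {"dp": [0, 0, 0], "delta_rot": [0, 0, 0], "jaw": 1}
  ]
}}

```text
clock: 12.55
position: [536.0, -112.7, 148.6]
eef_rot: [0.131, 0.991, -0.0, 0.0]
ft_force: [-14.5, 2.7, 21.8]
width: 0.6
```

Emit:
{"fn": "arm_command", "kwargs": {
  "deltas": [
    {"dp": [0, 0, 1], "delta_rot": [0, 0, 0], "jaw": 1},
    {"dp": [0, 0, 1], "delta_rot": [0, 0, 0], "jaw": 1},
    {"dp": [0, 0, 0], "delta_rot": [0, 0, 0], "jaw": 1}
  ]
}}

```text
clock: 12.85
position: [536.1, -112.7, 148.1]
eef_rot: [0.132, 0.991, -0.0, 0.001]
ft_force: [-23.2, 5.3, 37.6]
width: 0.6
```

Emit:
{"fn": "arm_command", "kwargs": {
  "deltas": [
    {"dp": [0, 0, -6], "delta_rot": [0, 0, 0], "jaw": 1},
    {"dp": [0, 0, -40], "delta_rot": [0, 0, 0], "jaw": 1},
    {"dp": [0, 0, -50], "delta_rot": [0, 0, 0], "jaw": 1},
    {"dp": [0, 0, -50], "delta_rot": [0, 0, 0], "jaw": 1},
    {"dp": [0, 0, 0], "delta_rot": [0, 0, 0], "jaw": 1}
  ]
}}

```text
clock: 13.35
position: [537.5, -113.0, 297.9]
eef_rot: [0.131, 0.991, -0.001, 0.005]
ft_force: [0.2, 0.2, 0.8]
width: 0.6
```

```bash
python3 -c "
from h import *
go((-14,0),155)
a=ctrl.capture('side')['img'][160:400,240:560,::-1]
cv2.imwrite('pics/s5.png',cv2.resize(a,(800,600),interpolation=3))"
```

```text
t 13.35 tool d [  6.8  -0.  123.9] axes [[-0.965, 0.261, 0.009], [0.261, 0.965, -0.002], [-0.01, 0.0, -1.0]] tip [ 537.5 -113.   278.9] F [0.2 0.2 0.8] 0.5643392106991658
```

View pics/s5.png

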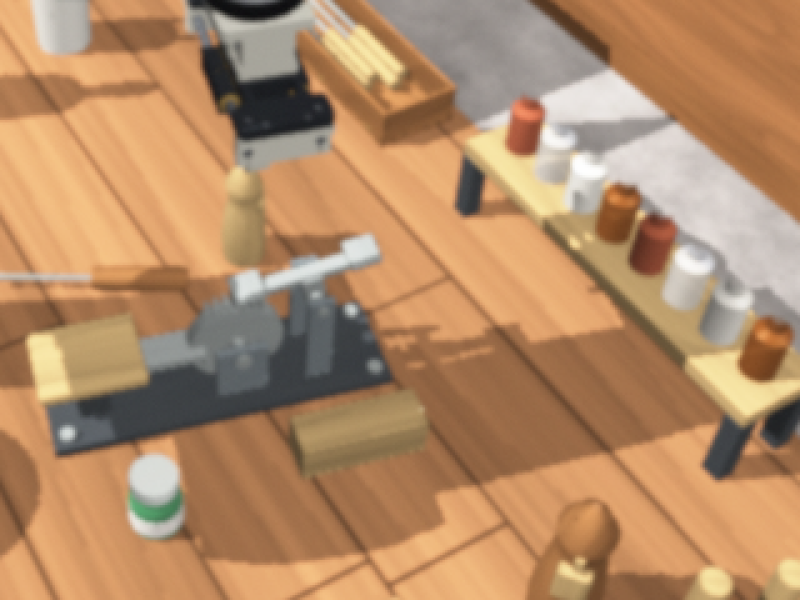

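The pad is level at (90,355). The pawl's tail is up at (362,250) and its front is down at (248,288), the same pixels as when it was engaged at the start. The bystanders have not moved and the robot is clear, so I'm handing in.

```bash
python3 -c "
from station import ctrl
print(ctrl.job_done())"
```

```text
the job is handed in; nothing more can be done
None
```

The rest is lowered and locked, and the job was handed in at about 13.4 s of the 48 s allowed. `job_done` reports no verdict.

1. **Freeing the pawl:** I pressed the tail down with the closed fingertips to its hard stop. The tip was at about 131 mm with 35 N, and a picture showed the nose free.
2. **Lowering the arm:** I pushed the pad straight down at about 6 N until it met its stop. The tip was at 79.7 mm (80 mm expected), and the last press reached about 50 N vertically (57 N in all). That is above the 40 N limit set for the arm or gripper body, but only the fingertips were touching, and it is below the 120 N wrist limit.
3. **Locking:** I pressed the pawl's front plate to its stop. The tip was at 129.1 mm (129 mm expected), with up to about 38 N vertically (45 N in all).

**Last checks:** the final side picture showed the arm level and the pawl back at its engaged position. The bystanders in view had not moved, and the gripper was well clear with the force near zero. The mallet and sanding block were outside that crop, but the gripper passed well above the mallet and never came near the sanding block.

**What disagreed:** the networks' spots for the pawl's tail and front both fell on the middle of the pawl. I used positions from my own pixel fit instead, and all three contact heights agreed with it to about 2 mm.

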